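# Wet the spreader in the pot and level the clay blocks

## Robot

A 6-joint arm with a two-finger parallel gripper is mounted at the origin on the work surface. World frame = base frame: x ahead of the robot, y to its left, z up, the work surface at z = 0. Lengths are in m, angles in rad, forces in N, time in s.
With the tool pointing down it reaches from about 0.35 to 1 m from the base axis. Payload 7.1 kg.
Tool frame: the origin (TCP) lies on the centre line of the jaws, within the pads' length; the fingertips stand 14 mm ahead of it and the grasp point (between the pads) lies 5 mm behind it; z points along the fingers, x is the direction in which the jaws open and shut, and the axes are right-handed (so a half turn about z gives the same grasp; the last joint's range is limited). The gripper opens to 85 mm and grips with 20 to 120 N. Pads are 22 mm wide; open, the fingers measure 114 mm over their backs; the gripper's body (76 mm by 85 mm) begins 54 mm behind the grasp point. The pads swing forward as they close: fully open they stand 13 mm farther back than shut.
Start: joints at [1.107, 0.423, 1.63, -0, 1.089, -0.019], TCP at [0.269, 0.564, 0.214] pointing down, gripper open.
Joint ranges: [-3, 3], [-0.9, 2.11], [0.09, 2.58], [-1.31, 4.45], [0.11, 2.69], [-2.54, 2.54]. Speed limits (rad/s): [2.39, 2.39, 3.01, 3.14, 3.14, 3.14].

## Interface

Orientations are given as a 3x3 rotation matrix whose columns are the frame's x, y, z axes.
In Python, from workcell import * gives the robot as it stands.
- The arm moves only by the shell command python3 -m crank 'ROWS' [OPENING] [FORCE]. ROWS is JSON, a list of rows, each a list of 6 numbers: the shift along the tool's x, y, z in units of 30 mm (1.0 is 30 mm), then the turn, a rotation vector about the tool's x, y, z in units of 6 degrees (1.0 is 6 degrees). In form: [[dx, dy, dz, ax, ay, az], ...]. A call has 1 to 8 rows; each row is the pose to reach, as a shift and turn from the pose commanded when the call began, along the tool's axes at that moment; what a row does not reach only later rows make up. A row lasts 1/12 s, in which the tool goes at most 41.7 mm and 7.16 degrees, less where a joint would pass 70% of its speed; a pose out of reach is approached as far as the arm can. A call with a gripper value outside its range is refused whole. OPENING is the closure, from 0 (fully open) to 1 (shut), set as the call begins (- or left out, the last holds). The fingers move at their own pace and stop on an object; FORCE is the grip in N (left out, the last holds). Time passes only in rows, so rows that repeat a pose let the fingers close. It gives the time, the measured TCP pose, the force and the opening at its end, in the units of the state.
- sense(): the state, without advancing time (a new reading comes with each control period).
- get_image(name): name is "scene" or "top" or "wrist"; returns a dict with "frame" (400x640x3 uint8, blue, green, red), "fx", "fy", "cx", "cy" (pixels), "k1" (the pictures are not rectified: a ray, as slopes to the right and down, at radius r is drawn at 1 + k1 r^2 times it, then the intrinsics apply), "R" (3x3) and "t" (3): a world point X has camera coordinates R X + t; the wrist camera has in their place "T_tool_cam" (4x4, takes a point from camera to tool coordinates, whose origin is the TCP and whose axes are the tool frame's). Camera axes: x right, y down, z forward; pixel columns grow to the right and rows downward; lengths in m; the calibration is good to about 2 mm. A picture is of the moment at which its call begins: read the wrist's pose just before it. There is no depth.
- finish_job(): hands the job in, once; it reports no verdict.
The state is a dict: "time_s": time; "joints": joint angles; "qvel": joint speeds; "joint_efforts": joint torques, N m; "tool_pos": TCP position; "tool_rot": TCP orientation; "contact_force": force on the tool from outside, world axes, zero at the start; "moment": the same for the moment, N m; "grip_width": finger opening in m.
Only numpy, scipy, OpenCV 4.12 (cv2) and the standard library are available. Lean on these libraries where they do the work, as an engineer would, in place of code of your own. Each camera call takes 0.05 s, during which the arm holds its last target. There are 200 camera calls.

## Task

Pick up the steel-footed spreader, dip its foot into the small open pot and press it gently onto the sprung wetting plate inside (the height of the plate is not known beforehand: feel for it), then lift it out. Then use the spreader's foot, never the fingers, to spread the heap of clay blocks in the wooden tray into a single layer, no block resting on another and at least one block in each quarter of the tray's length. Finally stand the spreader upright back on its cork coaster, let go, and leave everything else on the bench undisturbed.

Things in the scene. Friction and masses are not known exactly. Their poses are not given: they have to be found in the camera images.
- spreader: loose hand tool, 0.2 kg, standing upright: steel foot 36 (its x) x 18 (its y) mm, 26 mm high; round steel stem of 14 mm; square wooden handle 24 x 24 mm from 56 to 124 mm above the underside. Origin: centre of the foot's underside, z up the handle. Grip the handle about 98 mm up
- coaster: fixed square cork coaster 90 x 90 mm, 6 mm thick, on which the spreader stands at the start. Origin: centre of its underside, on the bench
- pot: fixed white open pot, round, outer diameter 68 mm, inner diameter 62 mm, rim 62 mm above the bench. Inside is a level round steel plate that fills the pot; its height when untouched is between 24 and 46 mm above the bench and changes from run to run. It is sprung: it gives about 1 mm per newton, for at most 8 mm, then is solid. Origin: centre of the pot's underside on the bench, z up
- tray: fixed open wooden tray, inside 116 (its x) x 216 (its y, its length) mm; inner floor 8 mm and rim 26 mm above the bench; walls 12 mm thick. Origin: centre of its underside; each quarter of the length is 54 mm
- block0_c (a point): centre of one of five loose clay blocks 24 x 24 x 18 mm high, 23 g; four stand 2 x 2 on the tray floor and one lies on top of them at the start. Its z is 9 mm above the block's underside
- block1_c (a point): centre of one of five loose clay blocks 24 x 24 x 18 mm high, 23 g; four stand 2 x 2 on the tray floor and one lies on top of them at the start. Its z is 9 mm above the block's underside
- block2_c (a point): centre of one of five loose clay blocks 24 x 24 x 18 mm high, 23 g; four stand 2 x 2 on the tray floor and one lies on top of them at the start. Its z is 9 mm above the block's underside
- block3_c (a point): centre of one of five loose clay blocks 24 x 24 x 18 mm high, 23 g; four stand 2 x 2 on the tray floor and one lies on top of them at the start. Its z is 9 mm above the block's underside
- block4_c (a point): centre of one of five loose clay blocks 24 x 24 x 18 mm high, 23 g; four stand 2 x 2 on the tray floor and one lies on top of them at the start. Its z is 9 mm above the block's underside
- tape: bystander: roll of tape lying flat, 66 mm across, 24 mm high; origin at its underside
- mug: bystander: white mug, 72 mm across, 75 mm high, handle at its +y; origin at its underside
- jar: bystander: closed glass jar, 56 mm across, 62 mm high; origin at its underside
- stamp: bystander: turned wooden round stamp, 40 mm foot, 72 mm high; origin at its underside
- brush: bystander: paint brush lying on the bench, 190 mm long along its x; origin at its underside
- case: bystander: open black case 70 x 110 mm, 30 mm high; origin at its underside
Not all that is in view belongs to the job. Leave any blue or green look-alike of the part that bears block4_c alone. Leave any black or orange look-alike of the spreader alone.

How it is judged:
On the way, in this order (a step that is already met when the one before it is completed fails the run):
1. the spreader's foot is inside the pot, below the rim, and presses on the plate with more than 2 N for 0.2 s (contact force between spreader and pot above 2 N and z of spreader in the frame of pot below 0.052 m and horizontal distance between spreader and pot below 0.025 m and angle between spreader's own z axis and vertical below 0.4 rad), for 0.2 s.
2. the foot is lifted out, above the pot's rim (z of spreader in the frame of pot above 0.065 m), for 0.1 s.
3. all five blocks lie in the tray in a single layer, at least one in each quarter of its length (z of each of block0_c, block1_c, block2_c, block3_c, block4_c in the frame of tray below 0.0245 m and x of block0_c in the frame of tray between -0.058 and 0.058 m and y of block0_c in the frame of tray between -0.108 and 0.108 m and x of block1_c in the frame of tray between -0.058 and 0.058 m and y of block1_c in the frame of tray between -0.108 and 0.108 m and x of block2_c in the frame of tray between -0.058 and 0.058 m and y of block2_c in the frame of tray between -0.108 and 0.108 m and x of block3_c in the frame of tray between -0.058 and 0.058 m and y of block3_c in the frame of tray between -0.108 and 0.108 m and x of block4_c in the frame of tray between -0.058 and 0.058 m and y of block4_c in the frame of tray between -0.108 and 0.108 m and (y of block0_c in the frame of tray between -0.108 and -0.05 m or y of block1_c in the frame of tray between -0.108 and -0.05 m or y of block2_c in the frame of tray between -0.108 and -0.05 m or y of block3_c in the frame of tray between -0.108 and -0.05 m or y of block4_c in the frame of tray between -0.108 and -0.05 m) and (y of block0_c in the frame of tray between -0.058 and 0.004 m or y of block1_c in the frame of tray between -0.058 and 0.004 m or y of block2_c in the frame of tray between -0.058 and 0.004 m or y of block3_c in the frame of tray between -0.058 and 0.004 m or y of block4_c in the frame of tray between -0.058 and 0.004 m) and (y of block0_c in the frame of tray between -0.004 and 0.058 m or y of block1_c in the frame of tray between -0.004 and 0.058 m or y of block2_c in the frame of tray between -0.004 and 0.058 m or y of block3_c in the frame of tray between -0.004 and 0.058 m or y of block4_c in the frame of tray between -0.004 and 0.058 m) and (y of block0_c in the frame of tray between 0.05 and 0.108 m or y of block1_c in the frame of tray between 0.05 and 0.108 m or y of block2_c in the frame of tray between 0.05 and 0.108 m or y of block3_c in the frame of tray between 0.05 and 0.108 m or y of block4_c in the frame of tray between 0.05 and 0.108 m)), for 0.3 s.
At the end, for the whole second after the job is handed in: All blocks lie in the tray in one layer (centres under 24.5 mm above the bench), at least one in each quarter of its length (8 mm overlap of quarters allowed); the spreader stands upright (0.1 rad), still and released on the coaster, within 35 mm of its centre (all of step 3 and horizontal distance between spreader and coaster below 0.035 m and angle between spreader's own z axis and vertical below 0.1 rad and height (world z) of spreader between 0.003 and 0.01 m and linear speed of spreader below 0.02 m/s and contact force between the fingers and spreader below 0.1 N); the robot touches nothing.
It fails at once if the spreader is pressed on the plate in the pot with more than 20 N (contact force between spreader and pot above 20 N).
It fails at once if the fingers touch a block (contact force between the fingers and block0 above 0.3 N or contact force between the fingers and block1 above 0.3 N or contact force between the fingers and block2 above 0.3 N or contact force between the fingers and block3 above 0.3 N or contact force between the fingers and block4 above 0.3 N).
It fails at once if a bystander is moved by more than 30 mm (distance of any of tape, mug, jar, stamp, brush, case from where it was at the start of the episode above 0.03 m).
It fails at once if a bystander is knocked over (angle between any of tape, mug, jar, stamp, brush, case's own z axis and vertical above 0.5 rad).
It also fails if it takes over 67 s, if anything falls off the work surface, if the arm or the gripper's body presses on something with over 40 N, if the wrist force passes 120 N, or if a joint passes its speed limit or range.

## Working session

There is one attempt and no reset: what is moved stays moved. The work goes in short steps, Python scripts to look and compute and a shell command to move; the robot and the scene stay as the last step left them, time stands still between calls to the robot, and variables do not carry over. Pictures are saved under pics/ and viewed, about 8 in all and at most 12, crops included, and the job is handed in when it is done.

```bash
mkdir -p pics; cat > h.py <<'E'
from workcell import *
import numpy as np, cv2
def snap(n,f):
    s=sense(); d=get_image(n); cv2.imwrite('pics/'+f,d['frame'])
    if n=='wrist':
        T=np.array(d['T_tool_cam']); R=np.array(s['tool_rot']); p=np.array(s['tool_pos'])
        d['C']=R@T[:3,3]+p; d['Rw']=R@T[:3,:3]
    else:
        R=np.array(d['R']); d['Rw']=R.T; d['C']=-R.T@np.array(d['t'])
    return d
def ray(d,u,v):
    x,y=(u-d['cx'])/d['fx'],(v-d['cy'])/d['fy']; rd=np.hypot(x,y); r=rd
    for _ in range(20): r=rd/(1+d['k1']*r*r)
    k=r/rd if rd>0 else 1
    return d['Rw']@np.array([x*k,y*k,1])
def on(d,u,v,z):
    w=ray(d,u,v); return d['C']+w*(z-d['C'][2])/w[2]
def pix(d,X):
    c=d['Rw'].T@(np.array(X)-d['C']); x,y=c[:2]/c[2]; k=1+d['k1']*(x*x+y*y)
    return np.array([d['fx']*x*k+d['cx'],d['fy']*y*k+d['cy']])
E
python3 - <<'E'
from h import *
import pickle
a=snap('top','top0.png'); b=snap('scene','scene0.png')
pickle.dump((a,b),open('s0.pkl','wb'))
for d in(a,b): print(d['C'],d['fx'],d['k1'],d['Rw'])
s=sense(); print(s['tool_rot'],s['time_s'],s['contact_force'],s['grip_width'])
E
```

```text
[0.3385437  0.03995475 1.1256294 ] 405.93193765595436 0.0017327240213003998 [[-0.02162389 -0.98259023  0.18452328]
 [-0.99973957  0.01990544 -0.01116052]
 [ 0.0072932  -0.18471656 -0.98276478]]
[ 1.19993179 -0.32819526  0.56849902] 401.8619149035731 -0.02296039696781213 [[ 0.49558138  0.48670262 -0.71938839]
 [ 0.86853089 -0.28464603  0.40574711]
 [-0.00729287 -0.82589176 -0.56378154]]
[[ 4.30324556e-01  9.02674016e-01 -6.29917788e-04]
 [ 9.02673163e-01 -4.30325016e-01 -1.24153335e-03]
 [-1.39176928e-03 -3.43475947e-05 -9.99999031e-01]] 0.1 [0.62299336 0.17095259 0.41180829] 0.08536218483639069
```

View pics/top0.png

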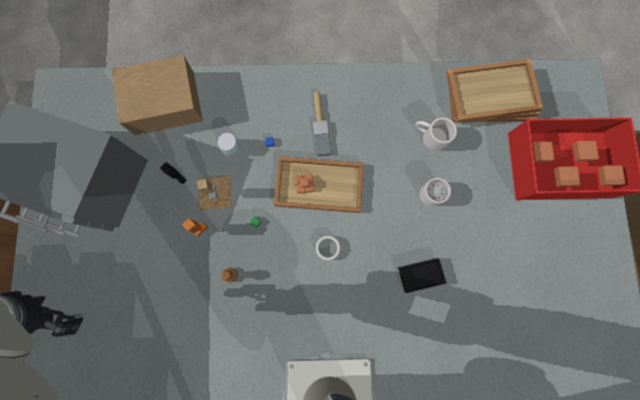

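View pics/scene0.png

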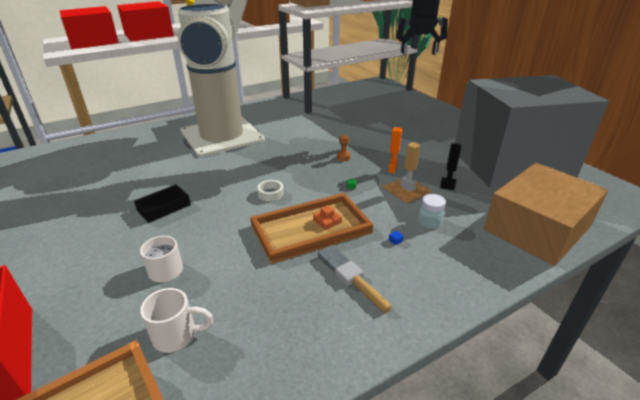

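Top view: coaster (214,192) with the wooden-handled spreader, tray (319,184), heap (304,183), pot with grey plate (435,191). The orange (195,228) and black (172,173) look-alikes stand near the coaster. In the scene view the spreader runs from (408,187) to (413,147).

```bash
python3 - <<'E'
from h import *
import pickle
a,b=pickle.load(open('s0.pkl','rb'))
for n,u,v,z in [('coaster',214,192,.006),('handletop',202,184,.13),('orange top',192,226,.12),('black',164,168,.12),('jar',227,141,.062),('pot',435.5,190,.062),('tray',319,184,.026),('heap',304,183,.035),('tape',328,248,.024),('stamp',230,274,.07),('tableedge',37,70,0)]: print(n,on(a,u,v,z).round(3))
for n,u,v,z in [('coaster',408,190,.006),('handletop',413,146,.13),('orange',397,130,.13),('black',454,146,.12)]: print('scene',n,on(b,u,v,z).round(3))
A=cv2.resize(a['frame'][130:250,150:270],None,fx=3.3,fy=3.3,interpolation=2)
B=cv2.resize(a['frame'][140:260,265:385],None,fx=3.3,fy=3.3,interpolation=2)
cv2.imwrite('pics/c1.png',np.hstack([A,B]))
E
```

```text
coaster [0.559 0.307 0.006]
handletop [0.556 0.307 0.13 ]
orange top [0.452 0.332 0.12 ]
black [0.602 0.408 0.12 ]
jar [0.689 0.261 0.062]
pot [ 0.542 -0.298  0.062]
tray [0.572 0.012 0.026]
heap [0.574 0.054 0.035]
tape [ 0.396 -0.008  0.024]
stamp [0.333 0.246 0.07 ]
tableedge [0.941 0.842 0.   ]
scene coaster [0.568 0.304 0.006]
scene handletop [0.564 0.302 0.13 ]
scene orange [0.474 0.328 0.13 ]
scene black [0.601 0.403 0.12 ]
```

View pics/c1.png

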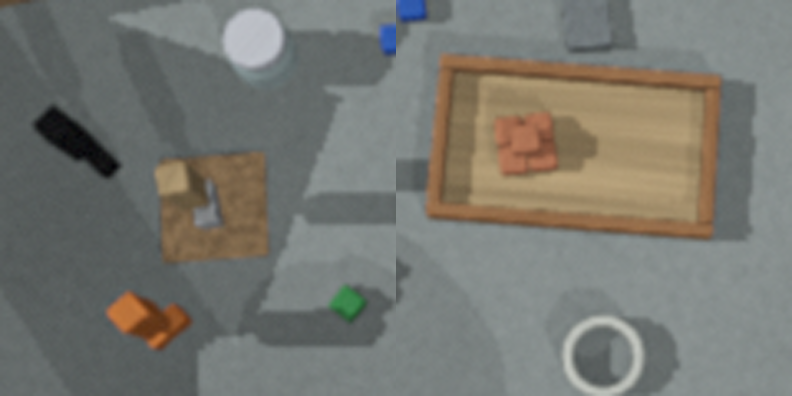

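```bash
cat >> h.py <<'E'
def go(*targets):
    "print tool-axis shift (30 mm units) from the present pose to each world target (x,y,z)"
    s=sense(); R=np.array(s['tool_rot']); p=np.array(s['tool_pos'])
    print('t',s['time_s'],'pos',p.round(4),'xaxis deg',np.degrees(np.arctan2(R[1,0],R[0,0])).round(1),'F',np.round(s['contact_force'],2),'gw',round(s['grip_width'],4))
    for t in targets: print(t,'->',(R.T@(np.array(t)-p)/.03).round(2))
E
python3 -m crank '[[-0.8,1.2,-0.4,0,0,0],[-1.6,2.4,-0.8,0,0,0],[-2.3,3.6,-1,0,0,0],[-3,4.8,-1,0,0,0],[-3.1,6,-1,0,0,0],[-3.2,7.3,-1,0,0,0],[-3.3,8.6,-1,0,0,0],[-3.4,10,-1,0,0,0]]'
python3 -m crank '[[0,1,0,0,0,0],[-0.1,2,0,0,0,0],[-0.2,2.5,0,0,0,0],[-0.2,2.5,0,0,0,0]]'
python3 - <<'E'
from h import *
d=snap('wrist','w1.png'); go((.56,.305,.24)); print(d['C'],np.array(d['T_tool_cam']).round(3),pix(d,(.558,.305,.13)),pix(d,(.558,.305,.006)))
import pickle; pickle.dump(d,open('w1.pkl','wb'))
E
```

```text
time_s: 0.77
tool_pos: [0.4964, 0.3418, 0.2436]
tool_rot: [[0.43, 0.903, -0.0], [0.903, -0.43, -0.0], [-0.0, -0.0, -1.0]]
contact_force: [0.0, 0.6, 0.1]
grip_width: 0.0855
time_s: 1.1
tool_pos: [0.5627, 0.3035, 0.2431]
tool_rot: [[0.433, 0.901, 0.0], [0.901, -0.433, -0.001], [-0.001, 0.0, -1.0]]
contact_force: [-0.2, 0.4, 0.3]
grip_width: 0.0853
t 1.15 pos [0.561  0.3045 0.243 ] xaxis deg 64.4 F [-0.46  0.47  0.05] gw 0.0856
(0.56, 0.305, 0.24) -> [-0.   -0.04  0.1 ]
[0.49162081 0.33640037 0.40386024] [[ 1.     0.     0.    -0.001]
 [-0.     0.952  0.306 -0.078]
 [-0.    -0.306  0.952 -0.161]
 [ 0.     0.     0.     1.   ]] [321.09231452 183.83337213] [320.97296845 160.8447616 ]
```

View pics/w1.png

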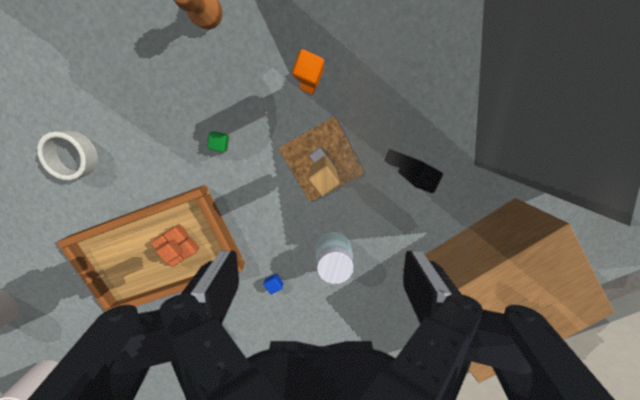

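Wrist view: coaster centred (321,160) with the wooden handle top at (324,173). The orange look-alike is at (308,70), the black at (415,170), the jar at (335,262), and the tray at left (150,245).

```bash
python3 - <<'E'
from h import *
import pickle
d=pickle.load(open('w1.pkl','rb')); a,b=pickle.load(open('s0.pkl','rb'))
im=d['frame']; hsv=cv2.cvtColor(im,cv2.COLOR_BGR2HSV)
print(hsv[173,324],hsv[180,318],hsv[140,320],hsv[150,305],hsv[183,334])
A=cv2.resize(im[105:215,265:375],None,fx=5.4,fy=5.4,interpolation=2); cv2.imwrite('pics/c2.png',A)
# coaster+handle outline against grey bench: saturation mask
m=((hsv[...,1]>70)&(hsv[...,0]<30)).astype(np.uint8)*255; m[:, :265]=0; m[:,380:]=0; m[:110]=0; m[210:]=0
m=cv2.morphologyEx(m,cv2.MORPH_CLOSE,np.ones((9,9)))
c=max(cv2.findContours(m,0,2)[0],key=cv2.contourArea); r=cv2.minAreaRect(c); 
P=np.array([on(d,*q,.006)[:2] for q in cv2.boxPoints(r)]); print('coaster',P.mean(0),[np.linalg.norm(P[i]-P[i-1]).round(4) for i in range(4)],P.round(3))
# tray outer in top
h=cv2.cvtColor(a['frame'],cv2.COLOR_BGR2HSV)
m=((h[...,1]>70)&(h[...,0]<30)).astype(np.uint8)*255; m[:,:265]=0;m[:,375:]=0;m[:150]=0;m[220:]=0
c=max(cv2.findContours(m,0,2)[0],key=cv2.contourArea); q=cv2.approxPolyDP(c,8,True)[:,0]
P=np.array([on(a,*x,.026)[:2] for x in cv2.boxPoints(cv2.minAreaRect(c))]); print('tray',P.round(3),P.mean(0),q)
print([np.linalg.norm(P[i]-P[i-1]).round(4) for i in range(4)])
# pot rim
g=cv2.resize(a['frame'][165:215,405:465],None,fx=6,fy=6,interpolation=2)
w=(cv2.cvtColor(g,cv2.COLOR_BGR2HSV)[...,2]>150).astype(np.uint8)*255; cv2.imwrite('pics/c3.png',g)
c=max(cv2.findContours(w,0,2)[0],key=cv2.contourArea); e=cv2.fitEllipse(cv2.convexHull(c)); u=405+e[0][0]/6,165+e[0][1]/6; print('pot',e,u,on(a,*u,.062))
cv2.imwrite('pics/c2.png',np.hstack([cv2.resize(A,(480,480)),cv2.resize(g,(360,300)).repeat(1,0) if 0 else cv2.copyMakeBorder(cv2.resize(g,(320,267)),0,213,0,0,0)]))
E
```

```text
[ 17 122 176] [ 18 126 195] [ 16 137 128] [ 16 129 121] [ 17 122 174]
coaster [0.55810248 0.30650715] [np.float64(0.0922), np.float64(0.0888), np.float64(0.0891), np.float64(0.0943)] [[0.516 0.259]
 [0.51  0.348]
 [0.599 0.357]
 [0.608 0.263]]
tray [[ 0.515  0.139]
 [ 0.655  0.128]
 [ 0.631 -0.115]
 [ 0.491 -0.098]] [0.57314708 0.01337656] [[279 156]
 [275 205]
 [360 211]
 [362 163]]
[np.float64(0.2383), np.float64(0.1411), np.float64(0.2439), np.float64(0.1409)]
pot ((181.19094848632812, 160.17401123046875), (160.49993896484375, 195.52906799316406), 63.050479888916016) (435.198491414388, 191.69566853841147) [ 0.53718694 -0.29708481  0.062     ]
```

View pics/c2.png

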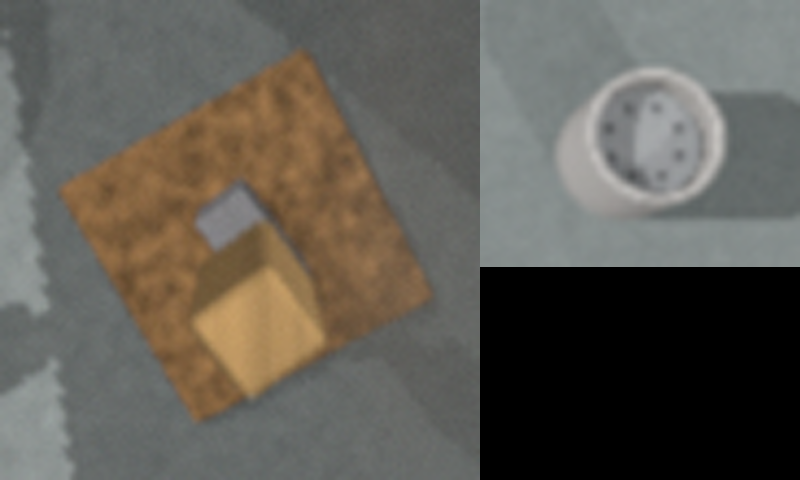

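Handle top square centred at wrist pixel (324.4,180.6), its edges at −35° and 55°, and the foot's long side along 55°. Pot rim centre at top pixel (438.7,190.6).

```bash
python3 - <<'E'
from h import *
import pickle
d=pickle.load(open('w1.pkl','rb')); a,b=pickle.load(open('s0.pkl','rb'))
print('handle',on(d,324.4,180.6,.13), 'foot-corner px', [on(d,265+u/4.364,105+v/4.364,.032)[:2].round(3) for u,v in((195,222),(240,185))])
for u,v in((192,318),(270,262),(325,342),(250,398)): print(on(d,265+u/4.364,105+v/4.364,.13)[:2].round(4))
print('pot',on(a,438.7,190.6,.062)); h=on(d,324.4,180.6,.13); go((h[0],h[1],.16),(h[0],h[1],.099))
E
```

```text
handle [0.55644175 0.30935295 0.13      ] foot-corner px [array([0.541, 0.297]), array([0.537, 0.313])]
[0.5474 0.2969]
[0.5435 0.3182]
[0.5654 0.3215]
[0.5701 0.3005]
pot [ 0.53997891 -0.30670003  0.062     ]
t 1.15 pos [0.561  0.3045 0.243 ] xaxis deg 64.4 F [-0.46  0.47  0.05] gw 0.0856
(np.float64(0.5564417487958003), np.float64(0.3093529500874003), 0.16) -> [ 0.08 -0.2   2.77]
(np.float64(0.5564417487958003), np.float64(0.3093529500874003), 0.099) -> [ 0.08 -0.2   4.8 ]
```

```bash
python3 -m crank '[[0.08,-0.2,0.5,0,0,-1.1],[0.08,-0.2,1,0,0,-2.2],[0.08,-0.2,1.5,0,0,-3.3],[0.08,-0.2,2,0,0,-4.4],[0.08,-0.2,2.3,0,0,-5.5],[0.08,-0.2,2.5,0,0,-5.9],[0.08,-0.2,2.5,0,0,-5.9]]' 0.3
python3 - <<'E'
from h import *
d=snap('wrist','w2.png'); go((.5564,.3094,.099)); print(pix(d,(.5564,.3094,.13)))
cv2.imwrite('pics/w2c.png',cv2.resize(d['frame'][80:380,140:500],None,fx=2,fy=2))
E
```

```text
time_s: 1.73
tool_pos: [0.5536, 0.3108, 0.167]
tool_rot: [[-0.175, 0.985, -0.003], [0.985, 0.175, -0.001], [-0.001, -0.004, -1.0]]
contact_force: [-0.4, -0.1, 0.8]
grip_width: 0.0598
t 1.7833 pos [0.5543 0.311  0.168 ] xaxis deg 99.9 F [-0.29 -0.78  0.29] gw 0.0598
(0.5564, 0.3094, 0.099) -> [-0.06  0.06  2.3 ]
[319.28886131 221.03838259]
```

View pics/w2c.png

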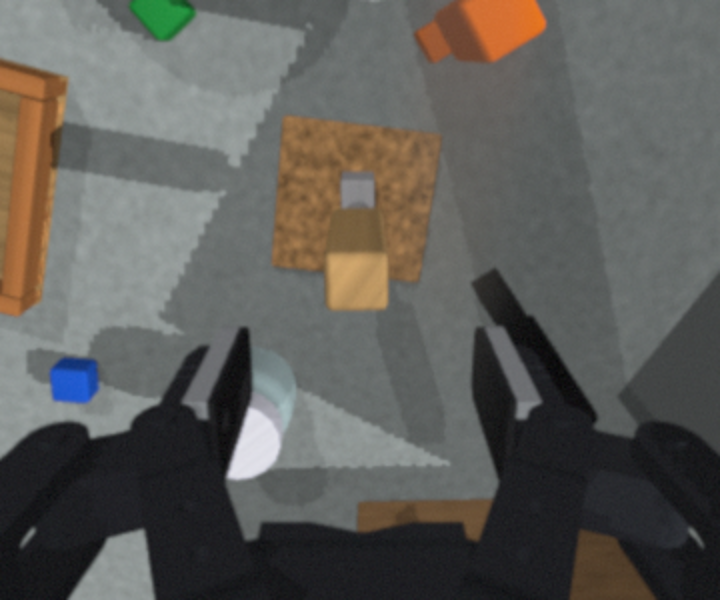

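The handle top is square to the jaws, centred at (318.5,220.5), where it was predicted. I'll go down and grip.

```bash
python3 -m crank '[[-0.06,0.06,0.8,0,0,0],[-0.06,0.06,1.6,0,0,0],[-0.06,0.06,2.3,0,0,0],[-0.06,0.06,2.3,0,0,0]]' 
python3 -m crank '[[0,0,0,0,0,0],[0,0,0,0,0,0],[0,0,0,0,0,0],[0,0,0,0,0,0],[0,0,0,0,0,0],[0,0,0,0,0,0]]' 1 60
python3 -m crank '[[0,0,-0.5,0,0,0],[0,0,-1,0,0,0],[0,0,-1,0,0,0],[0,0,-1,0,0,0]]'
python3 -c "
from h import *
go((.54,-.3067,.18))"
```

```text
time_s: 2.12
tool_pos: [0.5553, 0.3082, 0.0964]
tool_rot: [[-0.171, 0.985, -0.006], [0.985, 0.171, -0.003], [-0.002, -0.006, -1.0]]
contact_force: [-0.4, 0.1, -0.5]
grip_width: 0.0597
time_s: 2.62
tool_pos: [0.5598, 0.3097, 0.102]
tool_rot: [[-0.172, 0.985, 0.004], [0.985, 0.172, 0.002], [0.001, 0.004, -1.0]]
contact_force: [0.2, 0.7, 7.3]
grip_width: 0.0221
time_s: 2.95
tool_pos: [0.5588, 0.3091, 0.1306]
tool_rot: [[-0.172, 0.985, 0.002], [0.985, 0.172, 0.001], [0.001, 0.002, -1.0]]
contact_force: [0.2, -0.2, -2.4]
grip_width: 0.0223
t 2.95 pos [0.5588 0.3091 0.1306] xaxis deg 99.9 F [ 0.15 -0.23 -2.41] gw 0.0223
(0.54, -0.3067, 0.18) -> [-20.11  -4.14  -1.67]
```

```bash
python3 -m crank '[[-0.6,-0.1,-0.8,0,0,0],[-1.6,-0.3,-1.5,0,0,0],[-2.8,-0.6,-2,0,0,0],[-4,-0.8,-2,0,0,0],[-5.3,-1.1,-2,0,0,0],[-6.6,-1.4,-2,0,0,0],[-7.9,-1.6,-2,0,0,0],[-9.2,-1.9,-2,0,0,0]]' 
python3 -m crank '[[-1.3,-0.25,0,0,0,0],[-2.6,-0.5,0,0,0,0],[-3.9,-0.8,0,0,0,0],[-5.1,-1,0,0,0,0],[-5.9,-1.2,0,0,0,0],[-6.4,-1.3,0,0,0,0],[-6.4,-1.3,0,0,0,0],[-6.4,-1.3,0,0,0,0]]' 
python3 - <<'E'
from h import *
d=snap('wrist','w3.png'); go((.54,-.3067,.18)); print(pix(d,(.54,-.3067,.062)))
cv2.imwrite('pics/w3.png',d['frame'])
import pickle; pickle.dump(d,open('w3.pkl','wb'))
E
```

```text
time_s: 3.62
tool_pos: [0.5489, 0.0254, 0.1889]
tool_rot: [[-0.172, 0.985, -0.001], [0.985, 0.172, -0.0], [0.0, -0.001, -1.0]]
contact_force: [1.0, -0.4, -2.3]
grip_width: 0.0222
time_s: 4.28
tool_pos: [0.5435, -0.1692, 0.1887]
tool_rot: [[-0.17, 0.985, -0.002], [0.985, 0.17, 0.001], [0.001, -0.001, -1.0]]
contact_force: [-0.1, 0.6, -2.1]
grip_width: 0.0222
t 4.3333 pos [ 0.5436 -0.1683  0.1888] xaxis deg 99.9 F [-0.2   0.08 -2.12] gw 0.0224
(0.54, -0.3067, 0.18) -> [-4.52 -0.91  0.29]
[188.14419124 160.25085314]
```

View pics/w3.png

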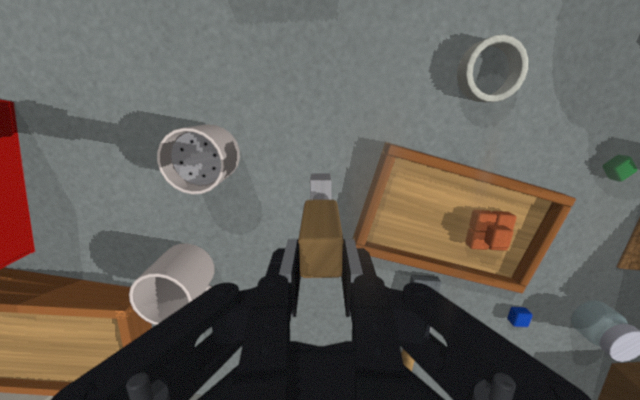

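Pot rim centre in the wrist view is (191.5,160.5), 3 px off the prediction. The tray's outer corners are (390,145), (574,200), (523,290) and (357,246), with the heap at (492,230). The spreader hangs straight.

```bash
python3 - <<'E'
from h import *
import pickle; d=pickle.load(open('w3.pkl','rb'))
print('pot',on(d,191.5,160.5,.062)); p=on(d,191.5,160.5,.062); go((p[0],p[1],.17))
P=np.array([on(d,u,v,.026)[:2] for u,v in((390,145),(574,200),(523,290),(357,246))]);print(P.round(3),P.mean(0),[np.linalg.norm(P[i]-P[i-1]).round(3) for i in range(4)])
E
python3 -m crank '[[-0.9,-0.2,0,0,0,0],[-2.1,-0.4,0,0,0,0],[-3.3,-0.7,0,0,0,0],[-4.1,-0.9,0,0,0,0],[-4.45,-0.9,0.3,0,0,0],[-4.45,-0.9,0.6,0,0,0],[-4.45,-0.9,0.6,0,0,0],[-4.45,-0.9,0.6,0,0,0]]'
python3 - <<'E'
from h import *
d=snap('wrist','w4.png'); go((.54,-.304,.1));cv2.imwrite('pics/w4c.png',d['frame'][60:360,180:460])
E
```

```text
pot [ 0.5396813  -0.30331614  0.062     ]
t 4.3333 pos [ 0.5436 -0.1683  0.1888] xaxis deg 99.9 F [-0.2   0.08 -2.12] gw 0.0224
(np.float64(0.5396812951598425), np.float64(-0.30331613607893426), 0.17) -> [-4.41 -0.9   0.62]
[[ 0.493 -0.1  ]
 [ 0.519  0.136]
 [ 0.649  0.123]
 [ 0.623 -0.11 ]] [0.57097034 0.01239756] [np.float64(0.129), np.float64(0.237), np.float64(0.131), np.float64(0.235)]
time_s: 5.0
tool_pos: [0.54, -0.3025, 0.1702]
tool_rot: [[-0.174, 0.985, -0.003], [0.985, 0.174, 0.002], [0.003, -0.002, -1.0]]
contact_force: [0.1, 0.3, -1.6]
grip_width: 0.022
t 5.05 pos [ 0.5405 -0.3028  0.171 ] xaxis deg 100.0 F [ 0.25 -0.8  -2.52] gw 0.022
(0.54, -0.304, 0.1) -> [-0.04 -0.02  2.37]
```

View pics/w4c.png

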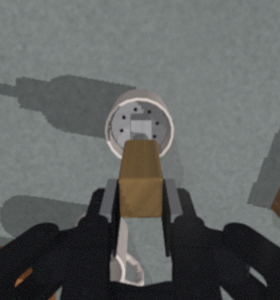

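```bash
python3 -m crank '[[0,0,0.4,0,0,0],[0,0,0.8,0,0,0],[0,0,0.8,0,0,0],[0,0,0.8,0,0,0]]'
python3 -m crank '[[0,0,0.05,0,0,0],[0,0,0.1,0,0,0],[0,0,0.1,0,0,0]]'|grep -E 'pos|force'
python3 -m crank '[[0,0,0.05,0,0,0],[0,0,0.1,0,0,0],[0,0,0.1,0,0,0]]'|grep -E 'pos|force'
python3 -m crank '[[0,0,0.05,0,0,0],[0,0,0.1,0,0,0],[0,0,0.1,0,0,0]]'|grep -E 'pos|force'
```

```text
time_s: 5.38
tool_pos: [0.5399, -0.3039, 0.1464]
tool_rot: [[-0.173, 0.985, -0.002], [0.985, 0.173, 0.001], [0.002, -0.002, -1.0]]
contact_force: [0.4, 0.1, -1.6]
grip_width: 0.0223
tool_pos: [0.5407, -0.3049, 0.1447]
contact_force: [-0.2, 0.5, -1.6]
tool_pos: [0.5405, -0.3048, 0.1415]
contact_force: [-0.8, -0.7, -1.8]
tool_pos: [0.5406, -0.3048, 0.1384]
contact_force: [0.2, -0.1, -2.4]
```

```bash
python3 -m crank '[[0,0,0.05,0,0,0],[0,0,0.1,0,0,0],[0,0,0.1,0,0,0]]'|grep -E 'pos|force'
python3 -m crank '[[0,0,0.05,0,0,0],[0,0,0.1,0,0,0],[0,0,0.1,0,0,0]]'|grep -E 'pos|force'
```

```text
tool_pos: [0.5407, -0.3049, 0.1357]
contact_force: [-0.3, 0.7, 0.5]
tool_pos: [0.5408, -0.305, 0.1329]
contact_force: [-0.8, 0.1, 3.7]
```

Contact: about 5.5 N over the baseline. I'll hold, then lift out.

```bash
python3 -m crank '[[0,0,0,0,0,0],[0,0,0,0,0,0],[0,0,0,0,0,0],[0,0,0,0,0,0]]'|grep -E 'pos|force'
python3 -m crank '[[0,0,-0.5,0,0,0],[0,0,-1.2,0,0,0],[0,0,-2,0,0,0],[0,0,-2,0,0,0],[0,0,-2,0,0,0]]'
python3 - <<'E'
from h import *
d=snap('top','top2.png'); import pickle; pickle.dump(d,open('top2.pkl','wb'))
go((.57,-.02,.19))
f=cv2.resize(d['frame'][140:230,260:380],None,fx=6,fy=6,interpolation=2); cv2.imwrite('pics/t2.png',f)
E
```

```text
tool_pos: [0.5408, -0.3049, 0.1329]
contact_force: [-0.1, -0.4, 3.9]
time_s: 7.38
tool_pos: [0.5412, -0.3052, 0.1933]
tool_rot: [[-0.172, 0.985, 0.002], [0.985, 0.172, -0.001], [-0.001, 0.002, -1.0]]
contact_force: [0.0, -0.5, -1.8]
grip_width: 0.0225
t 7.4333 pos [ 0.5403 -0.3046  0.192 ] xaxis deg 99.9 F [-0.98  0.46 -2.47] gw 0.0225
(0.57, -0.02, 0.19) -> [9.18 2.61 0.07]
```

View pics/t2.png

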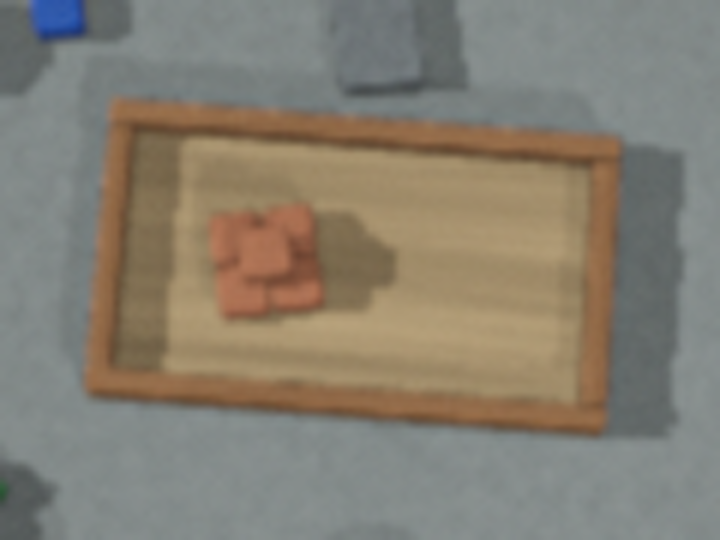

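The crop shows the tray's outer corners at (112,98), (620,137), (605,432) and (87,395). The heap outline is (210,213), (312,205), (323,303), (225,318), and the top block is at (265,252).

```bash
cat >> h.py <<'E'
TC=np.array([.571,.0125]); 
def setaxes():
    import json; return np.array(json.load(open('tray.json')))
def loc(p): e,c=setaxes(); n=np.array([e[1],-e[0]]); q=np.array(p[:2])-c; return np.array([q@n,q@e])   # (w ~ +x world, s ~ +y world)
def wld(w,s,z): e,c=setaxes(); n=np.array([e[1],-e[0]]); return tuple(c+n*w+e*s)+(z,)
E
python3 - <<'E'
from h import *
import pickle,json; d=pickle.load(open('top2.pkl','rb'))
f=lambda u,v,z:on(d,260+u/6,140+v/6,z)[:2]
P=np.array([f(*q,.026) for q in((112,98),(620,137),(605,432),(87,395))]); print(P.round(3),P.mean(0))
e=(P[0]+P[3]-P[1]-P[2]); print('L,W',np.linalg.norm(e)/2,np.linalg.norm(P[0]+P[1]-P[2]-P[3])/2); e/=np.linalg.norm(e)
c=(P.mean(0)+np.array([.571,.0124]))/2
print('angle',np.degrees(np.arctan2(e[1],e[0])), 'other', np.degrees(np.arctan2(.2345,.026)))
json.dump([list(e),list(c)],open('tray.json','w'))
for q in((210,213),(312,205),(323,303),(225,318)): print('heap',loc(f(*q,.026)).round(4))
print('top',loc(f(265,252,.044)).round(4))
ang=np.degrees(np.arctan2(e[1],e[0])); print('az units',(99.9-ang)/6)
a=loc((0.5403,-.3046)); go(wld(0,0.0,.19)); print(a)
E
```

```text
[[ 0.654  0.123]
 [ 0.63  -0.113]
 [ 0.492 -0.1  ]
 [ 0.513  0.136]] [0.57218703 0.01131784]
L,W 0.23736956503072093 0.1399589968107576
angle 84.51565955885523 other 83.67321704848914
heap [0.0195 0.0686]
heap [0.0269 0.0218]
heap [-0.0189  0.0133]
heap [-0.0293  0.0577]
top [-0.0009  0.0412]
az units 2.564056740190795
t 7.4333 pos [ 0.5403 -0.3046  0.192 ] xaxis deg 99.9 F [-0.98  0.46 -2.47] gw 0.0225
(np.float64(0.5715935155622883), np.float64(0.011858917547098731), 0.19) -> [10.21  2.84  0.07]
[-0.00090512 -0.31800112]
```

```bash
python3 -m crank '[[1,0.3,0,0,0,0],[2.2,0.6,0,0,0,0.5],[3.4,0.9,0,0,0,1],[4.6,1.3,0,0,0,1],[5.8,1.6,0,0,0,1],[7.0,1.9,0,0,0,1],[8.2,2.2,0,0,0,1],[9.4,2.6,0,0,0,1]]' 
python3 -m crank '[[1.2,0.5,0,0,0,0],[2.2,0.8,0,0,0,0],[3,1.1,0,0,0,0],[3,1.1,0,0,0,0],[3,1.1,0,0,0,0]]' 
python3 - <<'E'
from h import *
s=sense(); print(loc(s['tool_pos']).round(4)); go(wld(0,.08,.128),wld(0,.04,.128),wld(.005,-.03,.128))
E
```

```text
time_s: 8.1
tool_pos: [0.567, -0.0119, 0.1907]
tool_rot: [[-0.068, 0.998, -0.004], [0.998, 0.068, 0.0], [0.0, -0.004, -1.0]]
contact_force: [0.1, -0.1, -1.2]
grip_width: 0.0219
time_s: 8.52
tool_pos: [0.5947, 0.0796, 0.1907]
tool_rot: [[-0.071, 0.997, -0.003], [0.997, 0.071, -0.001], [-0.0, -0.003, -1.0]]
contact_force: [0.6, -0.2, -3.1]
grip_width: 0.0221
[0.0165 0.0696]
t 8.5167 pos [0.5947 0.0796 0.1907] xaxis deg 94.1 F [ 0.59 -0.24 -3.15] gw 0.0221
(np.float64(0.5792394112703991), np.float64(0.09149270609706472), 0.128) -> [ 0.43 -0.48  2.09]
(np.float64(0.5754164634163437), np.float64(0.051675811822081724), 0.128) -> [-0.88 -0.7   2.09]
(np.float64(0.5737034164561197), np.float64(-0.018481621640895438), 0.128) -> [-3.21 -0.92  2.09]
```

```bash
python3 -m crank '[[0.43,-0.48,0,0,0,0],[0.43,-0.48,0.8,0,0,0],[0.43,-0.48,1.6,0,0,0],[0.43,-0.48,2.1,0,0,0],[0.43,-0.48,2.1,0,0,0],[0.43,-0.48,2.1,0,0,0]]' 
python3 -m crank '[[-0.3,-0.04,0,0,0,0],[-0.6,-0.07,0,0,0,0],[-0.9,-0.1,0,0,0,0],[-1.2,-0.15,0,0,0,0],[-1.5,-0.2,0,0,0,0],[-1.8,-0.22,0,0,0,0],[-2.1,-0.25,0,0,0,0],[-2.4,-0.3,0,0,0,0]]' 
python3 -m crank '[[-0.3,-0.04,0,0,0,0],[-0.6,-0.07,0,0,0,0],[-0.9,-0.1,0,0,0,0],[-1.2,-0.15,0,0,0,0],[-1.5,-0.2,0,0,0,0],[-1.5,-0.2,0,0,0,0]]' 
python3 - <<'E'
from h import *
s=sense(); print(loc(s['tool_pos']).round(4)); d=snap('top','top3.png'); import pickle; pickle.dump(d,open('top3.pkl','wb'))
f=cv2.resize(d['frame'][140:230,260:380],None,fx=6,fy=6,interpolation=2); cv2.imwrite('pics/t3.png',f)
b=snap('scene','scene3.png'); g=cv2.resize(b['frame'][180:270,240:390],None,fx=4,fy=4,interpolation=2); cv2.imwrite('pics/t3.png',np.vstack([cv2.resize(f,(400,300)),cv2.resize(g,(400,240))]))
E
```

```text
time_s: 9.02
tool_pos: [0.5791, 0.0891, 0.1284]
tool_rot: [[-0.067, 0.998, -0.004], [0.998, 0.067, -0.001], [-0.0, -0.004, -1.0]]
contact_force: [-0.3, -1.7, -1.7]
grip_width: 0.0221
time_s: 9.68
tool_pos: [0.5765, 0.0168, 0.1299]
tool_rot: [[-0.068, 0.998, 0.0], [0.998, 0.068, -0.0], [-0.0, 0.0, -1.0]]
contact_force: [-0.4, -0.5, -1.4]
grip_width: 0.0224
time_s: 10.18
tool_pos: [0.5733, -0.0291, 0.1297]
tool_rot: [[-0.067, 0.998, -0.0], [0.998, 0.067, -0.0], [-0.0, -0.0, -1.0]]
contact_force: [0.2, -0.1, -2.1]
grip_width: 0.0225
[ 0.0056 -0.0406]
```

View pics/t3.png

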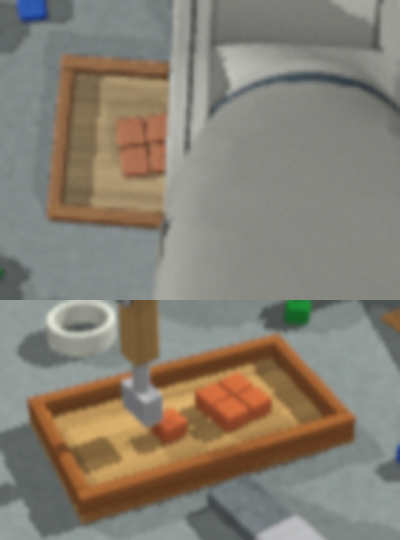

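E has dropped onto the floor at scene pixel (303,226), and the four others still lie flat as a 2×2.

```bash
cat > blk.py <<'E'
from h import *
def blocks(b,out=None,big=(235,175,395,275)):
    "clay mask, split to top faces by brightness; print component rects cast on z=.026"
    x0,y0,x1,y1=big; im=cv2.resize(b['frame'][y0:y1,x0:x1],None,fx=4,fy=4,interpolation=2)
    h=cv2.cvtColor(im,cv2.COLOR_BGR2HSV); 
    m=((h[...,0]<11)&(h[...,1]>110)&(h[...,2]>120)).astype(np.uint8)*255
    if out: cv2.imwrite(out,m)
    for c in cv2.findContours(m,0,1)[0]:
        if cv2.contourArea(c)<150: continue
        q=c[:,0].astype(float); L=np.array([loc(on(b,x0+u/4,y0+v/4,.026)) for u,v in q])
        if abs(L[:,0].mean())>.07 or abs(L[:,1].mean())>.115: continue
        M=cv2.moments(c); ctr=loc(on(b,x0+M['m10']/M['m00']/4,y0+M['m01']/M['m00']/4,.026))
        print('area',cv2.contourArea(c),'ctr',ctr.round(4),'w',L[:,0].min().round(3),L[:,0].max().round(3),'s',L[:,1].min().round(3),L[:,1].max().round(3))
E
python3 - <<'E'
from blk import *
b=snap('scene','scene3.png'); h=cv2.cvtColor(b['frame'],cv2.COLOR_BGR2HSV)
for u,v in((303,225),(300,231),(325,216),(330,223),(280,238)): print(h[v,u],loc(on(b,u,v,.026)).round(3))
blocks(b)
import pickle; d=pickle.load(open('top3.pkl','rb'))
blocks(d,None,(270,150,312,225))
E
```

```text
[  9 179 192] [ 0.013 -0.02 ]
[ 10 176 116] [ 0.03  -0.034]
[  9 180 188] [0.004 0.038]
[  9 180 156] [0.032 0.036]
[ 17 133 132] [ 0.034 -0.081]
area 1301.0 ctr [ 0.0224 -0.0208] w 0.001 0.039 s -0.034 -0.008
area 5489.5 ctr [0.0144 0.0381] w -0.02 0.046 s 0.01 0.068
area 3083.5 ctr [-0.0015  0.0453] w -0.028 0.025 s 0.027 0.067
```

```bash
python3 - <<'E'
from h import *
go(wld(.0146,.085,.145),wld(.0146,.085,.109),wld(.0277,.002,.109))
E
```

```text
t 10.3333 pos [ 0.5735 -0.0275  0.1297] xaxis deg 93.9 F [-0.53  0.39 -2.33] gw 0.0226
(np.float64(0.5942504461625249), np.float64(0.09507444191470737), 0.145) -> [ 4.03  0.97 -0.51]
(np.float64(0.5942504461625249), np.float64(0.09507444191470737), 0.109) -> [4.03 0.97 0.69]
(np.float64(0.5993578622404168), np.float64(0.011202370871914516), 0.109) -> [1.23 0.95 0.69]
```

```bash
python3 -m crank '[[0,0,-0.5,0,0,0],[1,0.25,-0.5,0,0,0],[2,0.5,-0.5,0,0,0],[3,0.75,-0.5,0,0,0],[4,0.97,-0.5,0,0,0],[4,0.97,-0.5,0,0,0],[4,0.97,0.2,0,0,0],[4,0.97,0.7,0,0,0]]' 
python3 -m crank '[[0,0,0,0,0,0],[0,0,0,0,0,0],[-0.2,0,0,0,0,0],[-0.4,0,0,0,0,0],[-0.6,0,0,0,0,0],[-0.8,0,0,0,0,0]]' 
python3 -m crank '[[-0.2,0,0,0,0,0],[-0.4,0,0,0,0,0],[-0.6,0,0,0,0,0],[-0.8,0,0,0,0,0],[-1,0,0,0,0,0],[-1.2,0,0,0,0,0],[-1.2,0,0,0,0,0]]' 
python3 - <<'E'
from blk import *
s=sense(); print(loc(s['tool_pos']).round(4)); b=snap('scene','scene4.png'); blocks(b)
go(wld(.0277,.002,.109))
E
```

```text
time_s: 11.0
tool_pos: [0.5946, 0.0956, 0.1085]
tool_rot: [[-0.071, 0.998, 0.001], [0.998, 0.071, 0.0], [0.0, 0.001, -1.0]]
contact_force: [-0.6, -0.6, -2.4]
grip_width: 0.0219
time_s: 11.5
tool_pos: [0.5965, 0.0694, 0.1096]
tool_rot: [[-0.068, 0.998, 0.001], [0.998, 0.068, 0.0], [0.0, 0.001, -1.0]]
contact_force: [0.0, -0.1, -1.3]
grip_width: 0.0221
time_s: 12.08
tool_pos: [0.5985, 0.0332, 0.1087]
tool_rot: [[-0.068, 0.998, -0.0], [0.998, 0.068, -0.0], [-0.0, -0.0, -1.0]]
contact_force: [-0.0, 0.7, -1.7]
grip_width: 0.022
[0.0247 0.0238]
area 5119.5 ctr [ 0.027  -0.0221] w -0.016 0.054 s -0.062 0.035
area 829.0 ctr [0.0001 0.0524] w -0.019 0.018 s 0.042 0.062
t 12.1333 pos [0.5984 0.0337 0.1086] xaxis deg 93.9 F [-0.57  0.5  -1.6 ] gw 0.0224
(np.float64(0.5993578622404168), np.float64(0.011202370871914516), 0.109) -> [-0.75 -0.02 -0.01]
```

Continue the push by 21 mm, lift, then look.

```bash
python3 -m crank '[[-0.2,0,0,0,0,0],[-0.4,0,0,0,0,0],[-0.6,0,0,0,0,0],[-0.75,0,0,0,0,0],[-0.75,0,0,0,0,0],[-0.5,0,0,0,0,0],[-0.5,0,-0.8,0,0,0],[-0.5,0,-1.6,0,0,0]]' 
python3 -m crank '[[1,0,-1,0,0,0],[2.1,0,-1,0,0,0],[2.1,0,-1,0,0,0]]' 
python3 - <<'E'
from blk import *
s=sense(); print(loc(s['tool_pos']).round(4)); b=snap('scene','scene5.png'); d=snap('top','top5.png'); blocks(b)
import pickle; pickle.dump((b,d),open('s5.pkl','wb')); 
w=snap('wrist','w5.png'); pickle.dump(w,open('w5.pkl','wb'))
g=cv2.resize(b['frame'][180:270,240:390],(600,360),interpolation=2)
cv2.imwrite('pics/t5.png',np.vstack([g,cv2.resize(w['frame'][150:330,:],(600,170*1),interpolation=2)]))
E
```

```text
time_s: 12.8
tool_pos: [0.5979, 0.0203, 0.1557]
tool_rot: [[-0.069, 0.998, -0.004], [0.998, 0.069, 0.0], [0.0, -0.004, -1.0]]
contact_force: [0.5, -1.0, -1.7]
grip_width: 0.0219
time_s: 13.05
tool_pos: [0.5961, 0.0874, 0.1891]
tool_rot: [[-0.071, 0.997, 0.004], [0.997, 0.071, 0.003], [0.002, 0.005, -1.0]]
contact_force: [-0.9, -0.0, -2.6]
grip_width: 0.0223
[0.0172 0.0775]
area 4684.0 ctr [ 0.0303 -0.0414] w -0.004 0.059 s -0.067 -0.011
area 2960.0 ctr [0.0018 0.0354] w -0.019 0.022 s 0.01 0.062
```

View pics/t5.png

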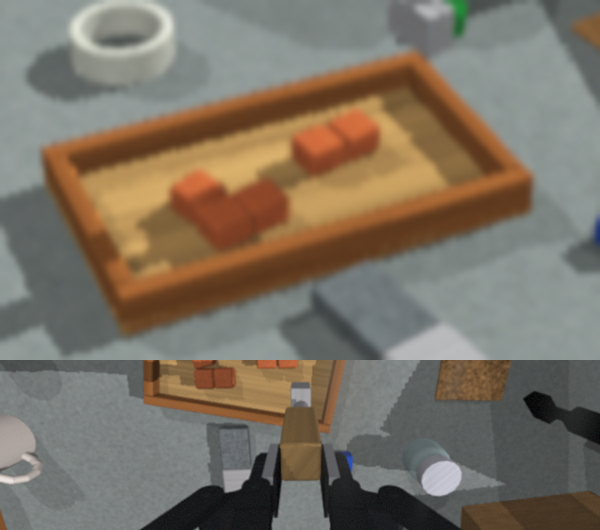

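All five blocks are flat now. E sits at scene pixel (289,226), C at (296,233), A at (305,229), D at (320,214) and B at (329,212).

```bash
python3 - <<'E'
from blk import *
import pickle; b,d=pickle.load(open('s5.pkl','rb')); w=pickle.load(open('w5.pkl','rb'))
for n,u,v in(('E',198,188),('C',226,214),('A',262,198),('D',319,142),('B',355,131)): print(n,loc(on(b,240+u/4,180+v/4,.026)).round(4))
print('wrist'); blocks(w,None,(150,60,400,220))
print('top'); blocks(d,None,(270,150,370,225))
E
```

```text
E [ 0.0076 -0.0497]
C [ 0.0346 -0.0442]
A [ 0.0301 -0.0215]
D [-0.0028  0.0276]
B [-0.0037  0.0506]
wrist
area 4895.0 ctr [ 0.027  -0.0454] w 0.015 0.04 s -0.057 -0.034
area 6149.0 ctr [ 0.0215 -0.0198] w 0.008 0.035 s -0.033 -0.006
area 6661.5 ctr [-0.0104  0.0277] w -0.023 0.003 s 0.015 0.04
area 6476.0 ctr [-0.0149  0.0519] w -0.028 -0.001 s 0.039 0.065
area 6601.5 ctr [ 0.0001 -0.0488] w -0.013 0.014 s -0.064 -0.034
top
area 701.5 ctr [ 0.0008 -0.053 ] w -0.011 0.013 s -0.064 -0.041
area 583.0 ctr [ 0.0265 -0.0473] w 0.016 0.037 s -0.057 -0.038
```

```bash
python3 - <<'E'
from h import *
go(wld(-.014,-.012,.189),wld(-.014,-.012,.109),wld(-.012,-.051,.109),wld(-.014,.019,.109))
E
```

```text
t 13.2 pos [0.5946 0.0829 0.1864] xaxis deg 94.0 F [ 0.86 -0.18 -2.34] gw 0.0224
(np.float64(0.5565107182098277), np.float64(0.0012518810135232223), 0.189) -> [-2.63 -1.46 -0.09]
(np.float64(0.5565107182098277), np.float64(0.0012518810135232223), 0.109) -> [-2.63 -1.45  2.58]
(np.float64(0.5547741887658728), np.float64(-0.03776073829728796), 0.109) -> [-3.92 -1.6   2.58]
(np.float64(0.5594735027967206), np.float64(0.032109974076635045), 0.109) -> [-1.61 -1.28  2.58]
```

```bash
python3 -m crank '[[-1,-0.6,0,0,0,0],[-2,-1.2,0,0,0,0],[-2.63,-1.46,0,0,0,0],[-2.63,-1.46,0,0,0,0],[-2.63,-1.46,1,0,0,0],[-2.63,-1.46,2,0,0,0],[-2.63,-1.46,2.5,0,0,0],[-2.63,-1.46,2.5,0,0,0]]' 
python3 -c "
from h import *
print(loc(sense()['tool_pos']))"
python3 -m crank '[[-0.2,-0.02,0,0,0,0],[-0.4,-0.04,0,0,0,0],[-0.6,-0.07,0,0,0,0],[-0.8,-0.1,0,0,0,0],[-1,-0.12,0,0,0,0],[-1.2,-0.15,0,0,0,0],[-1.3,-0.15,0,0,0,0],[-1.3,-0.15,0,0,0,0]]' 
python3 - <<'E'
from h import *
print(loc(sense()['tool_pos'])); go(wld(-.014,.019,.109))
E
```

```text
time_s: 13.87
tool_pos: [0.5539, 0.0002, 0.1078]
tool_rot: [[-0.067, 0.998, -0.007], [0.998, 0.067, 0.0], [0.001, -0.007, -1.0]]
contact_force: [-1.0, -1.0, -2.6]
grip_width: 0.0219
[-0.01648633 -0.01329087]
time_s: 14.53
tool_pos: [0.5551, -0.0395, 0.112]
tool_rot: [[-0.067, 0.998, 0.0], [0.998, 0.067, -0.0], [-0.0, 0.0, -1.0]]
contact_force: [-0.1, 0.2, -2.6]
grip_width: 0.0223
[-0.01148069 -0.05267896]
t 14.5333 pos [ 0.5551 -0.0395  0.112 ] xaxis deg 93.9 F [-0.11  0.19 -2.65] gw 0.0223
(np.float64(0.5594735027967206), np.float64(0.032109974076635045), 0.109) -> [2.37 0.31 0.1 ]
```

Now back left, pushing D and B, then up and look.

```bash
python3 -m crank '[[0.4,0.04,0,0,0,0],[0.8,0.07,0,0,0,0],[1.2,0.12,0,0,0,0],[1.5,0.18,0,0,0,0],[1.8,0.22,0,0,0,0],[2.1,0.28,0,0,0,0],[2.37,0.31,0,0,0,0],[2.37,0.31,0,0,0,0]]' 
python3 -c "
from h import *
print(loc(sense()['tool_pos']))"
python3 -m crank '[[-0.15,0,0,0,0,0],[-0.2,0,-0.8,0,0,0],[-0.2,0,-1.8,0,0,0],[1,0,-2.6,0,0,0],[2.1,0,-2.6,0,0,0],[2.1,0,-2.6,0,0,0]]' 
python3 - <<'E'
from blk import *
w=snap('wrist','w6.png'); d=snap('top','top6.png'); b=snap('scene','sc6.png')
blocks(w,None,(150,60,400,220)); print('top');blocks(d,None,(270,150,370,225)); print('sc');blocks(b)
go()
E
```

```text
time_s: 15.2
tool_pos: [0.5596, 0.0347, 0.1117]
tool_rot: [[-0.07, 0.998, 0.0], [0.998, 0.07, 0.0], [0.0, 0.0, -1.0]]
contact_force: [-1.2, 0.8, -2.4]
grip_width: 0.0218
[-0.01412496  0.02155933]
time_s: 15.7
tool_pos: [0.5562, 0.0993, 0.1919]
tool_rot: [[-0.069, 0.998, 0.004], [0.998, 0.069, 0.002], [0.002, 0.004, -1.0]]
contact_force: [0.5, -0.9, -2.6]
grip_width: 0.022
area 11676.0 ctr [ 0.0237 -0.0311] w 0.007 0.04 s -0.057 -0.006
area 10397.5 ctr [-0.0128  0.0541] w -0.029 0.002 s 0.032 0.078
area 5818.0 ctr [-0.0003 -0.0715] w -0.013 0.012 s -0.084 -0.055
top
area 803.0 ctr [-0.0014 -0.0731] w -0.012 0.009 s -0.084 -0.062
area 1789.0 ctr [ 0.0232 -0.035 ] w 0.009 0.037 s -0.057 -0.012
sc
area 3420.5 ctr [ 0.0381 -0.0363] w 0.018 0.059 s -0.06 -0.011
area 1739.0 ctr [ 0.0135 -0.0748] w -0.005 0.031 s -0.088 -0.061
area 2909.5 ctr [0.0016 0.0523] w -0.019 0.022 s 0.026 0.079
t 15.85 pos [0.5548 0.0953 0.1895] xaxis deg 94.0 F [ 0.07 -0.28 -2.72] gw 0.0223
```

Blocks: E s=−72, C −45, A −20, D +43, B +66 mm, all flat. On to the coaster.

```bash
python3 -m crank '[[0.8,0,0,0,0,-0.5],[2,0.1,0,0,0,-1],[3.2,0.2,0,0,0,-1],[4.4,0.3,0,0,0,-1],[5.6,0.4,0,0,0,-1],[6.6,0.5,0,0,0,-1],[7,0.5,0,0,0,-1],[7,0.5,0,0,0,-1]]' 
python3 - <<'E'
from h import *
w=snap('wrist','w7.png'); go((.558,.3075,.115))
hsv=cv2.cvtColor(w['frame'],cv2.COLOR_BGR2HSV)
u,v=pix(w,(.558,.307,.006)); print(u,v)
cv2.imwrite('pics/w7c.png',cv2.resize(w['frame'][60:330,180:460],None,fx=2,fy=2))
E
```

```text
time_s: 16.52
tool_pos: [0.5557, 0.3075, 0.1888]
tool_rot: [[-0.174, 0.985, -0.001], [0.985, 0.174, -0.0], [-0.0, -0.001, -1.0]]
contact_force: [0.3, -0.6, -2.7]
grip_width: 0.0218
t 16.5667 pos [0.5556 0.3058 0.1887] xaxis deg 100.0 F [ 0.5  -0.86 -2.73] gw 0.0219
(0.558, 0.3075, 0.115) -> [0.05 0.09 2.46]
320.5487199089343 175.2886418889251
```

View pics/w7c.png

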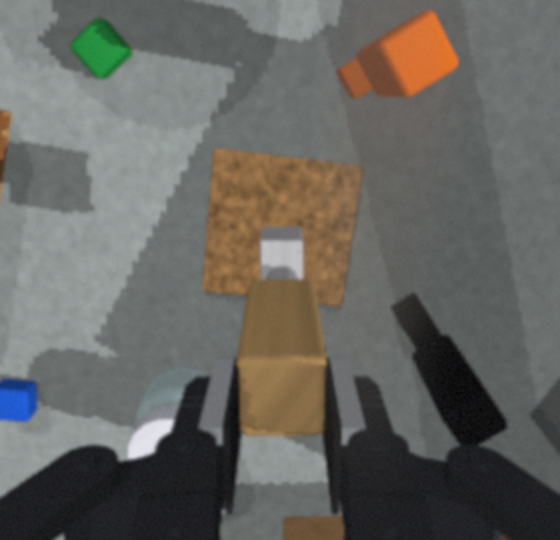

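The coaster is centred at about (321.5,174), as predicted, and the spreader hangs straight above it. I'll lower it.

```bash
python3 -m crank '[[0.05,0.09,0.7,0,0,0],[0.05,0.09,1.4,0,0,0],[0.05,0.09,2.1,0,0,0],[0.05,0.09,2.5,0,0,0],[0.05,0.09,2.6,0,0,0],[0.05,0.09,2.6,0,0,0],[0.05,0.09,2.6,0,0,0]]' 
python3 -m crank '[[0,0,0.05,0,0,0],[0,0,0.1,0,0,0],[0,0,0.1,0,0,0]]'|grep -E 'pos|force'
python3 -m crank '[[0,0,0.04,0,0,0],[0,0,0.07,0,0,0],[0,0,0.07,0,0,0]]'|grep -E 'pos|force'
```

```text
time_s: 17.15
tool_pos: [0.5589, 0.3077, 0.1124]
tool_rot: [[-0.171, 0.985, 0.001], [0.985, 0.171, 0.0], [0.0, 0.001, -1.0]]
contact_force: [0.2, -0.4, -1.5]
grip_width: 0.0222
tool_pos: [0.5585, 0.3084, 0.1094]
contact_force: [0.2, -0.0, -1.7]
tool_pos: [0.558, 0.3083, 0.1065]
contact_force: [-0.2, -0.2, -2.1]
```

```bash
for i in 1 2; do python3 -m crank '[[0,0,0.03,0,0,0],[0,0,0.06,0,0,0],[0,0,0.06,0,0,0]]'|grep -E 'pos|force'; done
```

```text
tool_pos: [0.558, 0.3082, 0.1046]
contact_force: [-0.1, -0.8, -2.3]
tool_pos: [0.558, 0.3082, 0.1028]
contact_force: [0.0, -0.3, -1.7]
```

```bash
for i in 1 2; do python3 -m crank '[[0,0,0.02,0,0,0],[0,0,0.03,0,0,0],[0,0,0.03,0,0,0]]'|grep -E 'pos|force'; done
```

```text
tool_pos: [0.5582, 0.3083, 0.1021]
contact_force: [-0.7, 0.3, -2.5]
tool_pos: [0.5586, 0.3085, 0.102]
contact_force: [-2.3, -1.3, 6.0]
```

Seated (about 8 N). Release and go straight up.

```bash
python3 -m crank '[[0,0,-0.02,0,0,0],[0,0,-0.02,0,0,0]]'|grep force
python3 -m crank '[[0,0,0,0,0,0],[0,0,0,0,0,0],[0,0,0,0,0,0],[0,0,0,0,0,0],[0,0,0,0,0,0],[0,0,0,0,0,0]]' 0.3
python3 -m crank '[[0,0,-0.3,0,0,0],[0,0,-0.8,0,0,0],[0,0,-1.6,0,0,0],[0,0,-2.4,0,0,0],[0,0,-3.2,0,0,0],[0,0,-4,0,0,0],[0,0,-4,0,0,0],[0,0,-4,0,0,0]]'
python3 - <<'E'
from blk import *
w=snap('wrist','w8.png'); d=snap('top','top8.png'); b=snap('scene','sc8.png')
print('top');blocks(d,None,(270,150,370,225)); print('sc');blocks(b)
a,b0=__import__('pickle').load(open('s0.pkl','rb'))
# upright check: handle colour region in wrist view vs prediction of its top square
h=cv2.cvtColor(w['frame'],cv2.COLOR_BGR2HSV); m=((h[...,0]<25)&(h[...,1]>80)&(h[...,2]>150)).astype(np.uint8)
m[:, :250]=0;m[:,390:]=0;m[:120]=0;m[300:]=0
n,l,st,ce=cv2.connectedComponentsWithStats(m); i=1+st[1:,4].argmax(); print(st[i],ce[i],'predicted',pix(w,(.5575,.308,.13)),on(w,*ce[i],.13))
# scene: change around spreader and overall against the first picture
df=cv2.absdiff(b['frame'],b0['frame']).max(2)>40
for k,(x,y) in dict(spreader=(411,165),jar=(432,210),orange=(395,150),black=(452,165),stamp=(344,150),tape=(270,190),mug=(168,320),pot=(160,258),case=(162,203),brush=(352,280)).items(): print(k,df[y-25:y+25,x-25:x+25].sum())
go()
E
```

```text
contact_force: [-0.7, -0.0, 0.8]
time_s: 19.32
tool_pos: [0.5582, 0.3082, 0.1018]
tool_rot: [[-0.172, 0.985, -0.0], [0.985, 0.172, -0.0], [-0.0, -0.0, -1.0]]
contact_force: [-0.3, -0.1, 0.1]
grip_width: 0.0599
time_s: 19.98
tool_pos: [0.5591, 0.3088, 0.2243]
tool_rot: [[-0.172, 0.985, 0.004], [0.985, 0.172, 0.002], [0.001, 0.004, -1.0]]
contact_force: [-0.4, -0.1, -1.9]
grip_width: 0.06
top
area 593.0 ctr [-0.0003 -0.0743] w -0.01 0.009 s -0.085 -0.062
area 1808.5 ctr [-0.0138  0.0546] w -0.027 0.0 s 0.032 0.078
area 1853.0 ctr [ 0.0233 -0.0344] w 0.009 0.038 s -0.057 -0.012
sc
area 3337.5 ctr [ 0.0382 -0.0359] w 0.017 0.059 s -0.06 -0.011
area 1737.0 ctr [ 0.0134 -0.0749] w -0.006 0.031 s -0.088 -0.061
area 2846.0 ctr [0.0013 0.053 ] w -0.019 0.022 s 0.026 0.08
[309 178  25  24 560] [320.67678571 189.79821429] predicted [320.87721928 192.69951128] [0.55476891 0.30733217 0.13      ]
spreader 0
jar 0
orange 0
black 0
stamp 74
tape 373
mug 0
pot 746
case 413
brush 0
t 20.1333 pos [0.5575 0.3079 0.2209] xaxis deg 99.9 F [-0.22 -0.41  0.14] gw 0.0599
```

```bash
python3 -c "
from workcell import *
print(finish_job())"
```

```text
the job is handed in; nothing more can be done
None
```

The job is handed in at about 20 s of the 67 s allowed; the simulator gives no verdict, so these are my own measurements.

- **Pot:** I lowered the spreader in 3 mm steps until it met the sprung plate. I held about 6 N over the baseline for at least 0.33 s, then lifted the foot clear of the rim.
- **Blocks:** I knocked the top block off with the raised foot, then made three floor-level pushes. The first push chain buckled sideways, so the two later pushes put that right. In the last pictures all five lie flat. Their centres along the tray are about −72, −45, −20, +43 and +66 mm, so every quarter holds at least one.
- **Spreader:** It stands on the coaster about 3 mm from the coaster's centre. The handle top appeared within 3 pixels of where an upright handle should be. The force on the arm is back to zero and the gripper is open about 12 cm above the bench, clear of everything.
- **Bystanders:** The spreader, jar, mug, brush and the two look-alike tools show no change from the first scene picture. The patches around the tape, pot, case and stamp did change. I put that down to the arm's shadow, because the arm never went near the tape, case or stamp and the pot is fixed, but I did not check it further.

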